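# Line up the green bottles by size on the wardrobe shelf

## Task

Line the four green glass bottles up by size on the row of cork pads, one upright in the middle of each pad, with the smallest on the pad nearest the white cabinet and each next one larger, so that the largest stands at the far end of the row. Set them down without dropping them or knocking any over, and leave the egg cup standing where it is.

Things in the scene. Friction and masses are not known exactly. Their poses are not given: they have to be found in the camera images.
- bottle_b: the smallest of four loose round green glass bottles with black twist caps: 70 mm tall in all, body 34 mm in diameter, narrowing to a 22 mm neck; the cap is 28 mm in diameter and fills the top 22 mm (from 48 to 70 mm above the foot), with about 6 mm of bare neck under it. Stands upright; origin at the centre of its foot, z up.
- bottle_d: the second smallest of four loose round green glass bottles with black twist caps: 90 mm tall in all, body 42 mm in diameter, narrowing to a 22 mm neck; the cap is 28 mm in diameter and fills the top 22 mm (from 68 to 90 mm above the foot), with about 6 mm of bare neck under it. Stands upright; origin at the centre of its foot, z up.
- bottle_a: the second largest of four loose round green glass bottles with black twist caps: 110 mm tall in all, body 50 mm in diameter, narrowing to a 22 mm neck; the cap is 28 mm in diameter and fills the top 22 mm (from 88 to 110 mm above the foot), with about 6 mm of bare neck under it. Stands upright; origin at the centre of its foot, z up.
- bottle_c: the largest of four loose round green glass bottles with black twist caps: 130 mm tall in all, body 58 mm in diameter, narrowing to a 22 mm neck; the cap is 28 mm in diameter and fills the top 22 mm (from 108 to 130 mm above the foot), with about 6 mm of bare neck under it. Stands upright; origin at the centre of its foot, z up.
- pad_1: number 1 of four identical fixed round cork pads, 70 mm in diameter and 3 mm thick, 90 mm apart in a straight row on a fixed pine strip 90 mm wide, 380 mm long and 10 mm high. Origin at the centre of its underside, 10 mm above the table; its top face is 13 mm above the table. Its y axis runs along the row; pad_1 is at the +y end, pad_4 at the -y end.
- pad_2: number 2 of four identical fixed round cork pads, 70 mm in diameter and 3 mm thick, 90 mm apart in a straight row on a fixed pine strip 90 mm wide, 380 mm long and 10 mm high. Origin at the centre of its underside, 10 mm above the table; its top face is 13 mm above the table. Its y axis runs along the row; pad_1 is at the +y end, pad_4 at the -y end.
- pad_3: number 3 of four identical fixed round cork pads, 70 mm in diameter and 3 mm thick, 90 mm apart in a straight row on a fixed pine strip 90 mm wide, 380 mm long and 10 mm high. Origin at the centre of its underside, 10 mm above the table; its top face is 13 mm above the table. Its y axis runs along the row; pad_1 is at the +y end, pad_4 at the -y end.
- pad_4: number 4 of four identical fixed round cork pads, 70 mm in diameter and 3 mm thick, 90 mm apart in a straight row on a fixed pine strip 90 mm wide, 380 mm long and 10 mm high. Origin at the centre of its underside, 10 mm above the table; its top face is 13 mm above the table. Its y axis runs along the row; pad_1 is at the +y end, pad_4 at the -y end.
- cabinet: fixed white plastic cabinet, 110 mm deep (knob 12 mm more), 130 mm wide, 130 mm tall. Stands past one end of the row, by chance past pad_1 or pad_4: its centre 150 mm from that pad's centre along the row and 20 mm behind the row's line. Past the other end stands likewise a fixed round steel tin, 94 mm across, 115 mm tall. Origin at the centre of its underside.
- egg_cup: loose white ceramic egg cup, 48 mm across the rim, 61 mm tall, standing upright among the bottles; to be left alone. Origin at the centre of its foot. Elsewhere lie, never higher than 40 mm, a steel lint comb and a black flashlight on the table between the bottles and the robot, about 0.33 m ahead of the robot's base.
Mind the look-alikes: they are no part of the job. Leave any red or yellow look-alike of the bottle_c alone.

How it is judged:
At the end, for the whole second after the job is handed in: The four bottles stand upright (within 0.1 rad) and at rest on the cork pads, each centre within 15 mm of its pad's centre: counted from the pad nearest the white cabinet, smallest, second smallest, second largest, largest. The egg cup still stands within 25 mm of its starting place (((y of cabinet in the frame of pad_1 above 0 m and horizontal distance between bottle_b and pad_1 below 0.015 m and horizontal distance between bottle_d and pad_2 below 0.015 m and horizontal distance between bottle_a and pad_3 below 0.015 m and horizontal distance between bottle_c and pad_4 below 0.015 m) or (y of cabinet in the frame of pad_1 below 0 m and horizontal distance between bottle_b and pad_4 below 0.015 m and horizontal distance between bottle_d and pad_3 below 0.015 m and horizontal distance between bottle_a and pad_2 below 0.015 m and horizontal distance between bottle_c and pad_1 below 0.015 m)) and angle between each of bottle_b, bottle_d, bottle_a, bottle_c's own z axis and vertical below 0.1 rad and height (world z) of bottle_b between 0.009 and 0.018 m and linear speed of each of bottle_b, bottle_d, bottle_a, bottle_c below 0.02 m/s and angular speed of each of bottle_b, bottle_d, bottle_a, bottle_c below 0.2 rad/s and height (world z) of bottle_d between 0.009 and 0.018 m and height (world z) of bottle_a between 0.009 and 0.018 m and height (world z) of bottle_c between 0.009 and 0.018 m and angle between egg_cup's own z axis and vertical below 0.2 rad and distance of egg_cup from where it was at the start of the episode below 0.025 m); the robot touches nothing.
It fails at once if a bottle is knocked over (leans more than 60 degrees) (angle between any of bottle_b, bottle_d, bottle_a, bottle_c's own z axis and vertical above 1.05 rad).
It fails at once if a bottle is dropped: it falls freely, untouched by the robot, faster than 0.3 m/s and more than 40 mm above the table ((contact force between bottle_b and the arm below 0.05 N and contact force between bottle_b and the fingers below 0.05 N and linear speed of bottle_b above 0.3 m/s and height (world z) of bottle_b above 0.04 m) or (contact force between bottle_d and the arm below 0.05 N and contact force between bottle_d and the fingers below 0.05 N and linear speed of bottle_d above 0.3 m/s and height (world z) of bottle_d above 0.04 m) or (contact force between bottle_a and the arm below 0.05 N and contact force between bottle_a and the fingers below 0.05 N and linear speed of bottle_a above 0.3 m/s and height (world z) of bottle_a above 0.04 m) or (contact force between bottle_c and the arm below 0.05 N and contact force between bottle_c and the fingers below 0.05 N and linear speed of bottle_c above 0.3 m/s and height (world z) of bottle_c above 0.04 m)).
It fails at once if the egg cup is shoved more than 25 mm or tipped over (distance of egg_cup from where it was at the start of the episode above 0.025 m or angle between egg_cup's own z axis and vertical above 0.6 rad).
It also fails if it takes over 102 s, if anything falls off the work surface, if the arm or the gripper's body presses on something with over 40 N, if the wrist force passes 120 N, or if a joint passes its speed limit or range.

## Robot

A 7-joint arm with a two-finger parallel gripper is mounted at the origin on the work surface. World frame = base frame: x ahead of the robot, y to its left, z up, the work surface at z = 0. Lengths are in m, angles in rad, forces in N, time in s.
With the tool pointing down it reaches from about 0.4 to 0.875 m from the base axis. Payload 19.3 kg.
Tool frame: the origin (TCP) lies at the very end of the fingers, on their centre line; the grasp point (between the pads) lies 19 mm behind it; z points along the fingers, y is the line along which they close (so a half turn about z gives the same grasp; the last joint's range is limited). The gripper opens to 85 mm and grips with 20 to 120 N. Pads are 22 mm wide; open, the fingers measure 114 mm over their backs; the gripper's body (76 mm by 85 mm) begins 54 mm behind the grasp point. The pads swing forward as they close: fully open they stand 13 mm farther back than shut.
Start: joints at [-1.367, 0.521, -0.036, 1.599, 0.021, 1.021, -0.113], TCP at [0.169, 0.602, 0.192] pointing down, gripper open.
Joint ranges: [-2.91, 2.91], [-0.3, 2.13], [-1.5, 1.42], [0.17, 2.43], [-1.26, 4.41], [0.16, 1.93], [-2.52, 2.52]. Speed limits (rad/s): [1.89, 1.89, 2.39, 2.39, 3.01, 3.01, 3.01].

## Interface

Orientations are given as [roll, pitch, yaw] about the fixed x, y, z axes, in that order (R = Rz(yaw) Ry(pitch) Rx(roll)).
In Python, from workcell import bot gives the robot as it stands.
- The arm moves only by the shell command python3 -m crank 'ROWS' [FORCE]. ROWS is a JSON object of lists of equal length, an entry for each row: "travel": the shift along the world's x, y, z in cm, a list of three; "turn": the turn, a rotation vector about the world's x, y, z in degrees, a list of three; "gripper": the closure, from 0 (fully open) to 1 (shut). A call has exactly 5 rows; each row is the pose to reach, as a shift and turn from the pose commanded when the call began; what a row does not reach only later rows make up. A row lasts 1/10 s, in which the tool goes at most 50 mm and 8.59 degrees, less where a joint would pass 70% of its speed; a pose out of reach is approached as far as the arm can. A call with a gripper value outside its range is refused whole. The fingers move at their own pace and stop on an object; FORCE is the grip in N (left out, the last holds). Time passes only in rows, so rows that repeat a pose let the fingers close, or fill a call up. It gives the time, the measured TCP pose, the force, the opening and the grip force at its end, in the units of the state.
- bot.observe(): the state, without advancing time (a new reading comes with each control period).
- bot.grab_frame(name): name is "scene" or "top" or "wrist"; returns a dict with "pixels" (384x512x3 uint8, red, green, blue), "fx", "fy", "cx", "cy" (pixels), "extrinsics" (4x4, takes a point from world to camera coordinates). Camera axes: x right, y down, z forward; pixel columns grow to the right and rows downward; lengths in m; the calibration is good to about 2 mm. A picture is of the moment at which its call begins. There is no depth.
- bot.job_done(): hands the job in; it is judged then, once.
The state is a dict: "clock": time; "qpos": joint angles; "qd": joint speeds; "joint_efforts": joint torques, N m; "position": TCP position; "tool_rot": TCP orientation; "force": force on the tool from outside, world axes, zero at the start; "moment": the same for the moment, N m; "grip_width": finger opening in m; "finger_force": force on a finger pad.
Only numpy, scipy, OpenCV 4.12 (cv2) and the standard library are available. Lean on these libraries where they do the work, as an engineer would, in place of code of your own. Each camera call takes 0.05 s, during which the arm holds its last target. There are 200 camera calls.

## Working session

There is one attempt and no reset: what is moved stays moved. The work goes in short steps, Python scripts to look and compute and a shell command to move; the robot and the scene stay as the last step left them, time stands still between calls to the robot, and variables do not carry over. Pictures are saved under pics/ and viewed, at most 14 in all, crops included, and the job is handed in when it is done.

```bash
mkdir -p pics; ls; cat > h.py <<'E'
import numpy as np, cv2
from workcell import bot
def save(name,out):
    f=bot.grab_frame(name); cv2.imwrite('pics/'+out,f['pixels'][:,:,::-1]); np.savez('pics/'+out[:-4]+'.npz',**{k:f[k] for k in f}); return f
def ray(f,u,v,z):
    E=np.array(f['extrinsics']);R=E[:3,:3];t=E[:3,3];c=-R.T@t
    d=R.T@np.array([(u-f['cx'])/f['fx'],(v-f['cy'])/f['fy'],1]); return c+d*(z-c[2])/d[2]
def proj(f,p):
    E=np.array(f['extrinsics']);q=E[:3,:3]@np.array(p)+E[:3,3]; return np.array([f['fx']*q[0]/q[2]+f['cx'],f['fy']*q[1]/q[2]+f['cy']])
E
python3 - <<'E'
from h import *
for n in ['top','scene']:
    f=save(n,n+'1.png'); E=f['extrinsics']; print(n,f['fx'],-E[:3,:3].T@E[:3,3])
    cv2.imwrite('pics/%s1b.png'%n,cv2.resize(f['pixels'][:,:,::-1],(800,600),interpolation=cv2.INTER_CUBIC))
print(bot.observe())
E
```

```text
pics
top 375.49343980214707 [ 0.3154189  -0.0300419   1.11042941]
scene 467.88648925368574 [ 1.34932396 -0.47522819  0.98248601]
{'clock': 0.1, 'qpos': array([-1.36724101,  0.52191943, -0.0363453 ,  1.59990778,  0.02119096,
        1.02107531, -0.11277671]), 'qd': array([ 2.53868723e-05, -5.41095324e-04, -3.65600650e-04, -1.09597362e-03,
       -4.30266306e-04, -1.13647935e-03, -3.84435000e-04]), 'joint_efforts': array([ 3.00561624e-03, -9.28469181e+01,  1.98343568e+00, -3.70527291e+01,
        1.80712889e-02,  5.25792857e-03, -6.10457937e-05]), 'position': array([0.1689041 , 0.60142584, 0.19132037]), 'tool_rot': array([-3.14066831e+00,  4.58425937e-05,  2.86785966e+00]), 'force': array([ 0.61794736,  0.31492327, -0.06737882]), 'moment': array([ 0.01981211, -0.01424552,  0.01023826]), 'finger_force': 0.0, 'grip_width': 0.08535878220029769}
```

View pics/top1b.png

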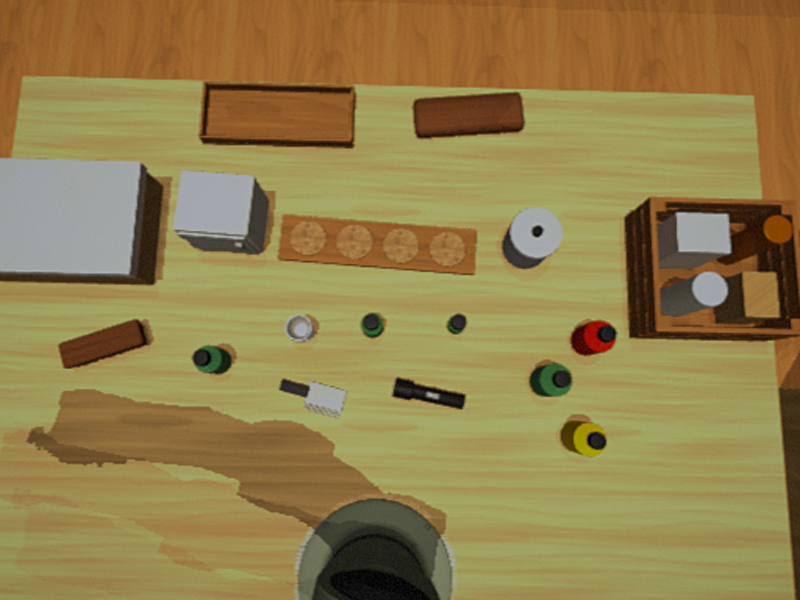

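View pics/scene1b.png

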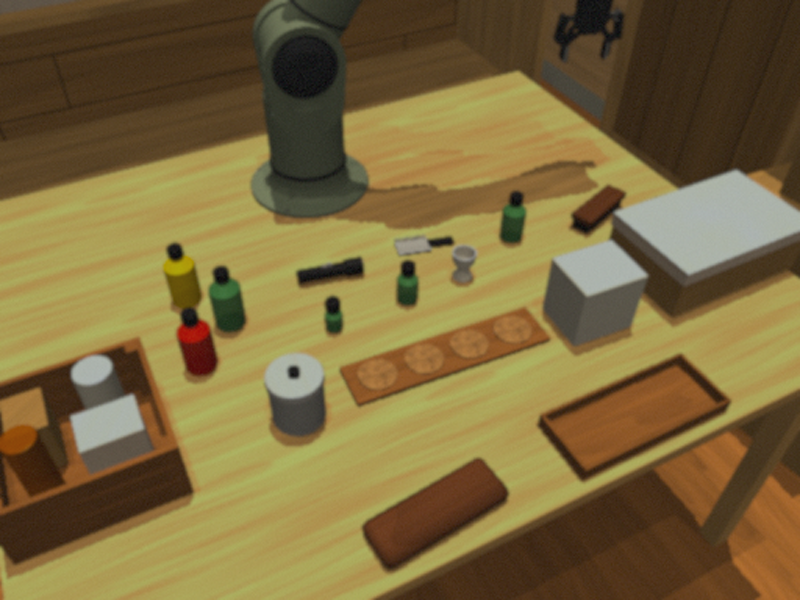

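The cabinet stands past the left end of the row in the top view (215,210), on the +y side if left is +y. 
Green bottles in the 800x600 top view: smallest (457,323), second smallest (372,324), second largest (208,359), largest (552,380). 
Look-alikes: red (594,337) and yellow (585,438). The egg cup is at (299,327).

```bash
python3 - <<'E'
from h import *
f=dict(np.load('pics/top1.npz')); im=f['pixels'].astype(int); s=512/800
caps={'b':(457,323,.07),'d':(372,324,.09),'a':(205,359,.11),'c':(562,379,.13)}
dark=(im.max(2)<38)
vis=cv2.resize(f['pixels'][128:272,110:400,::-1],None,fx=2.75,fy=2.75,interpolation=cv2.INTER_CUBIC)
def mark(u,v):cv2.circle(vis,(int((u+.5-110)*2.75),int((v+.5-128)*2.75)),2,(255,0,255),-1)
for k,(u,v,z) in caps.items():
    u,v=u*s,v*s; m=np.zeros_like(dark)
    yy,xx=np.mgrid[:384,:512]; m=dark&(np.hypot(xx-u,yy-v)<11)
    n,l,st,c=cv2.connectedComponentsWithStats(m.astype(np.uint8)); i=1+np.argmax(st[1:,4]); bx=st[i]
    uv=c[i]; mark(*uv); print(k,uv,bx,ray(f,*uv,z-.003).round(4))
g=np.array
for k,(u,v,z) in {'p1':(308,238,.013),'p2':(354,241,.013),'p3':(400,245.5,.013),'p4':(447,250,.013),'egg':(299,327,.061)}.items():
    mark(u*s,v*s); print(k,ray(f,u*s,v*s,z).round(4))
cv2.imwrite('pics/c1.png',vis)
E
```

```text
b [290.7 208.4] [289 205   6   6  10] [ 0.4461 -0.1316  0.067 ]
d [238.85714286 209.14285714] [236 207   6   4   7] [0.4379 0.0125 0.087 ]
a [129.31372549 228.52941176] [124 224  11  10  51] [0.3764 0.301  0.107 ]
c [359.07142857 241.98214286] [354 238  11  10  56] [ 0.355  -0.3048  0.127 ]
p1 [0.6157 0.1467 0.013 ]
p2 [0.6121 0.0579 0.013 ]
p3 [ 0.6056 -0.0309  0.013 ]
p4 [ 0.599  -0.1216  0.013 ]
egg [0.4373 0.1469 0.061 ]
```

View pics/c1.png

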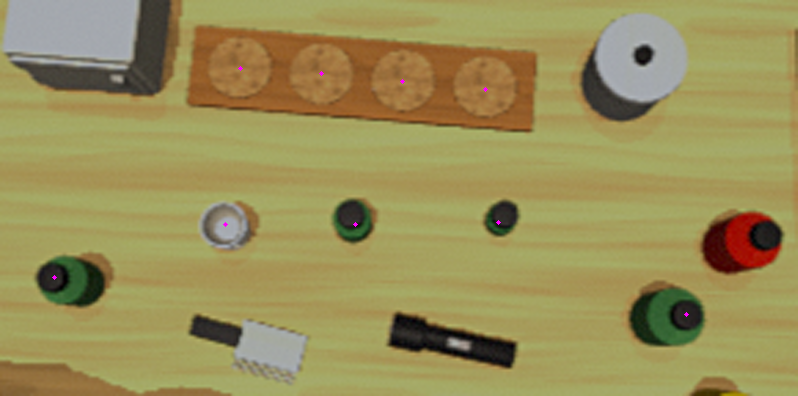

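The crop shows caps b at (505,214), d (351,214), a (53,277) and c (686,314). The pads are at (240,67), (321,73), (403,80) and (485,87). Green c is the one between red (765,236) and yellow (below the crop). I'll recompute from these and check against the scene camera.

```bash
python3 - <<'E'
from h import *
f=dict(np.load('pics/top1.npz')); g=dict(np.load('pics/scene1.npz'))
P={'b':(505,214,.07),'d':(351,214,.09),'a':(53,277,.11),'c':(686,314,.13),'p1':(240,67.5,.013),'p2':(321,73.5,.013),'p3':(403,80.5,.013),'p4':(485,87,.013),'egg':(225,224,.061)}
X={k:ray(f,u/2.75+109.5,v/2.75+127.5,z) for k,(u,v,z) in P.items()}
A=np.array([X['p%d'%i] for i in (1,2,3,4)])[:,:2]; m=A.mean(0)
d=np.linalg.svd(A-m)[2][0]; d*=np.sign(d[1])
for i in range(4): X['p%d'%(i+1)][:2]=m+d*(.135-.09*i)
for k in X: print(k,X[k].round(4), (A[int(k[1])-1].round(4) if k[0]=='p' else ''))
print('row dir',d, 'yaw deg',np.degrees(np.arctan2(d[1],d[0])))
x0,y0=100,110
vis=cv2.resize(g['pixels'][y0:270,x0:365,::-1],None,fx=3,fy=3,interpolation=cv2.INTER_CUBIC)
for k in X:
    u,v=proj(g,X[k]); cv2.circle(vis,(int((u+.5-x0)*3),int((v+.5-y0)*3)),2,(255,0,255),-1)
cv2.imwrite('pics/c2.png',vis)
E
```

```text
b [ 0.4545 -0.138   0.07  ] 
d [0.448  0.0175 0.09  ] 
a [0.377  0.3015 0.11  ] 
c [ 0.3556 -0.3037  0.13  ] 
p1 [0.6168 0.1485 0.013 ] [0.6166 0.1478]
p2 [0.6118 0.0586 0.013 ] [0.6121 0.0589]
p3 [ 0.6067 -0.0312  0.013 ] [ 0.6066 -0.031 ]
p4 [ 0.6017 -0.1211  0.013 ] [ 0.6017 -0.1209]
egg [0.4382 0.147  0.061 ] 
row dir [0.05582203 0.99844073] yaw deg 86.79996990953086
```

View pics/c2.png

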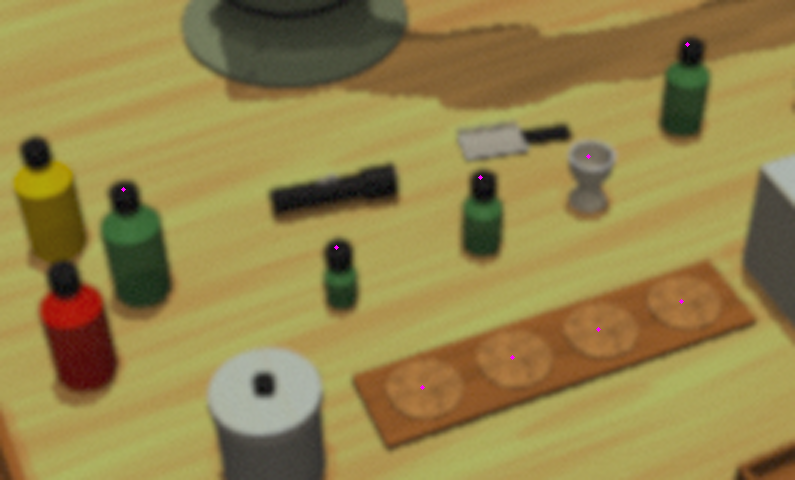

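The projected points sit on all the caps and pads in the scene view, within about 2 mm. I'll move to hover over bottle_a.

```bash
python3 -m crank '{"travel":[[2,-3,0],[4,-6,0],[6.5,-9.5,0],[9,-13,0],[11,-16,0]],"turn":[[0,0,-8],[0,0,-16],[0,0,-24],[0,0,-32],[0,0,-40]],"gripper":[0,0,0,0,0]}' 40
python3 -m crank '{"travel":[[2.5,-3.5,0],[5,-7,0],[7.5,-10.5,0],[9.8,-13.9,0],[9.8,-13.9,0]],"turn":[[0,0,-8],[0,0,-16],[0,0,-24],[0,0,-32],[0,0,-37.5]],"gripper":[0.3,0.3,0.3,0.3,0.3]}'
python3 -m crank '{"travel":[[0,0,0],[0,0,0],[0,0,0],[0,0,0],[0,0,0]],"turn":[[0,0,0],[0,0,0],[0,0,0],[0,0,0],[0,0,0]],"gripper":[0.3,0.3,0.3,0.3,0.3]}'
python3 -c "
from h import *
f=save('wrist','w1.png');print(bot.observe()['qpos'].round(2),proj(f,[.377,.3015,.11]))"
```

```text
clock: 0.6
position: [0.2802, 0.4396, 0.1917]
tool_rot: [-3.141, 0.0, 2.163]
force: [1.2, 0.9, -0.4]
grip_width: 0.0858
finger_force: 0.0
clock: 1.1
position: [0.3796, 0.2981, 0.192]
tool_rot: [3.141, 0.001, 1.503]
force: [-1.1, 1.5, 1.0]
grip_width: 0.06
finger_force: 0.0
clock: 1.6
position: [0.3768, 0.303, 0.1917]
tool_rot: [-3.141, 0.0, 1.517]
force: [0.5, -0.1, 0.2]
grip_width: 0.0597
finger_force: 0.0
[-1.09  0.31  0.36  1.98 -0.14  0.88 -0.71] [254.49246458 181.35508057]
```

View pics/w1.png

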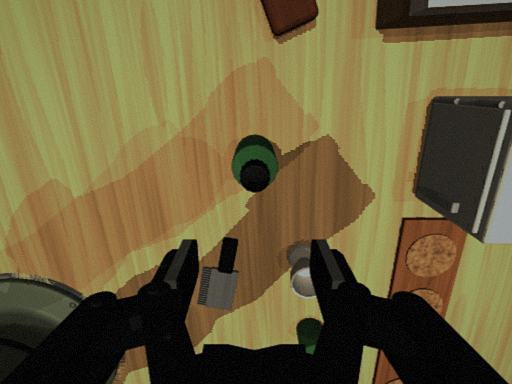

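The wrist view shows cap a at about (255,176), roughly 5 px from the prediction. I'll convert that to a position.

```bash
python3 -c "
from h import *
f=dict(np.load('pics/w1.npz'));E=f['extrinsics'];print(f['fx'],-E[:3,:3].T@E[:3,3],E[:3,:3].round(3))
g=cv2.resize(f['pixels'][130:230,205:305,::-1],None,fx=6,fy=6,interpolation=cv2.INTER_CUBIC);cv2.imwrite('pics/w1c.png',g)
print(ray(f,255,176,.11), ray(f,431,255,.013),proj(f,[.6168,.1485,.013]),proj(f,[.438,.147,.061]))
"
```

```text
295.5628553555214 [0.38064424 0.38614242 0.37315987] [[ 0.999 -0.054  0.001]
 [-0.052 -0.943  0.329]
 [-0.017 -0.329 -0.944]]
[0.37775007 0.30669325 0.11      ] [0.61686709 0.14856892 0.013     ] [430.94469723 255.04501507] [309.25600605 283.50355947]
```

View pics/w1c.png

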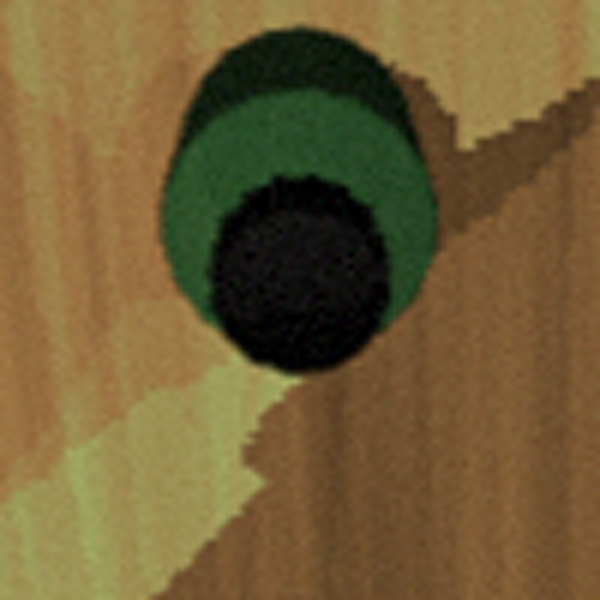

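Cap a's top-face centre comes out at about (0.377, 0.304). Descending and grasping.

```bash
python3 -m crank '{"travel":[[0,0.1,-3],[0,0.1,-6],[0,0.1,-9],[0,0.1,-10.9],[0,0.1,-10.9]],"turn":[[0,0,0],[0,0,0],[0,0,0],[0,0,0],[0,0,0]],"gripper":[0.3,0.3,0.3,0.3,0.3]}' 40
python3 -m crank '{"travel":[[0,0,0],[0,0,0],[0,0,0],[0,0,0],[0,0,0]],"turn":[[0,0,0],[0,0,0],[0,0,0],[0,0,0],[0,0,0]],"gripper":[0.4,0.5,0.6,0.7,0.9]}'
python3 -m crank '{"travel":[[0,0,0],[0,0,0],[0,0,0],[0,0,0],[0,0,0]],"turn":[[0,0,0],[0,0,0],[0,0,0],[0,0,0],[0,0,0]],"gripper":[0.9,0.9,0.9,0.9,0.9]}'
```

```text
clock: 2.15
position: [0.376, 0.3028, 0.0809]
tool_rot: [-3.139, 0.003, 1.516]
force: [0.2, -0.3, 0.5]
grip_width: 0.0602
finger_force: 0.0
clock: 2.65
position: [0.3771, 0.3039, 0.0832]
tool_rot: [3.141, -0.001, 1.515]
force: [-0.2, 0.0, -0.2]
grip_width: 0.0121
finger_force: 0.0
clock: 3.15
position: [0.377, 0.3037, 0.0828]
tool_rot: [-3.142, 0.0, 1.515]
force: [0.7, 0.7, -0.7]
grip_width: 0.0087
finger_force: 0.0
```

The fingers closed to 9 mm with no contact, so it missed. I'll look.

```bash
python3 -c "
from h import *
f=save('wrist','w2.png');g=save('scene','s2.png')
a=f['pixels'][:,:,::-1];b=cv2.resize(g['pixels'][60:200,270:400,::-1],None,fx=2.74,fy=2.74)[:384];
cv2.imwrite('pics/m2.png',np.hstack([a[:, 80:500],b]))"
```

```text
(no output)
```

View pics/m2.png

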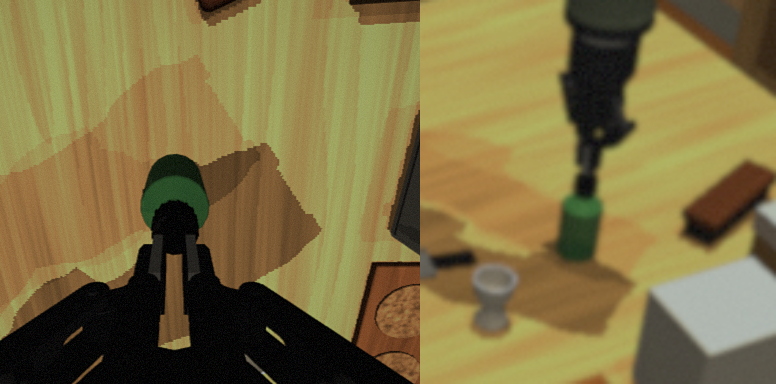

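```bash
python3 -c "
from h import *
f=dict(np.load('pics/w2.npz'));g=dict(np.load('pics/s2.npz'))
print(bot.observe()['position'],bot.observe()['grip_width'])
for p in ([.377,.3037,.0828],[.377,.304,.11],[.377,.31,.11],[.377,.32,.11],[.377,.304,0]): print(p,proj(f,p)-[80,0],(proj(g,p)-[270,60])*2.74+[420,0])
a=cv2.resize(f['pixels'][190:310,190:320,::-1],None,fx=4.5,fy=4.5,interpolation=cv2.INTER_CUBIC)
a=np.clip(a.astype(float)*2.5,0,255).astype(np.uint8);cv2.imwrite('pics/m3.png',a)"
```

```text
[0.37700294 0.30367029 0.08276286] 0.008466724086093369
[0.377, 0.3037, 0.0828] [174.42914831 216.50083286] [579.52638524 195.0193838 ]
[0.377, 0.304, 0.11] [174.55031595 235.5093502 ] [582.56282222 175.85380328]
[0.377, 0.31, 0.11] [173.98031479 226.2697922 ] [586.89917821 174.48237011]
[0.377, 0.32, 0.11] [173.00051914 210.38758104] [594.10133462 172.20458752]
[0.377, 0.304, 0] [174.1273905  179.17397416] [571.57272154 250.2273269 ]
```

View pics/m3.png

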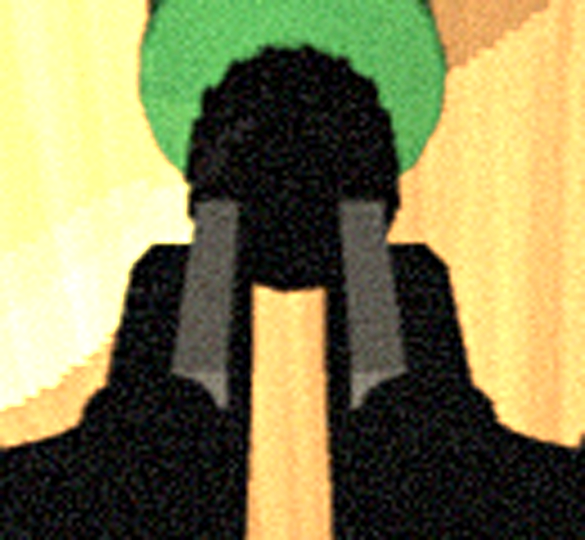

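The fingertips appear to be above the cap: both views put them about 30 mm higher than the reported TCP. I'll open and go lower in steps, watching the force.

```bash
python3 -m crank '{"travel":[[0,0,0],[0,0,0],[0,0,0],[0,0,-1],[0,0,-2]],"turn":[[0,0,0],[0,0,0],[0,0,0],[0,0,0],[0,0,0]],"gripper":[0.3,0.3,0.3,0.3,0.3]}' 40
python3 -m crank '{"travel":[[0,0,-0.5],[0,0,-1],[0,0,-1],[0,0,-1],[0,0,-1]],"turn":[[0,0,0],[0,0,0],[0,0,0],[0,0,0],[0,0,0]],"gripper":[0.3,0.3,0.3,0.3,0.3]}'
python3 -c "
from h import *
f=save('wrist','w3.png');g=save('scene','s3.png')
a=f['pixels'][150:,80:430,::-1];a=cv2.resize(np.clip(a*2.,0,255).astype(np.uint8),None,fx=1.37,fy=1.37)
b=cv2.resize(g['pixels'][90:170,300:370,::-1],None,fx=4,fy=4,interpolation=cv2.INTER_CUBIC);
cv2.imwrite('pics/m4.png',np.hstack([a,b]))"
```

```text
clock: 3.75
position: [0.377, 0.3038, 0.0621]
tool_rot: [3.141, -0.0, 1.515]
force: [1.1, 0.8, -0.2]
grip_width: 0.0599
finger_force: 0.0
clock: 4.25
position: [0.3772, 0.3038, 0.053]
tool_rot: [3.141, -0.0, 1.515]
force: [0.4, 0.2, -0.2]
grip_width: 0.0597
finger_force: 0.0Traceback (most recent call last):
  File "<string>", line 6, in <module>
    cv2.imwrite('pics/m4.png',np.hstack([a,b]))
                              ~~~~~~~~~^^^^^^^
    return _nx.concatenate(arrs, 1, dtype=dtype, casting=casting)
           ~~~~~~~~~~~~~~~^^^^^^^^^^^^^^^^^^^^^^^^^^^^^^^^^^^^^^^
ValueError: all the input array dimensions except for the concatenation axis must match exactly, but along dimension 0, the array at index 0 has size 321 and the array at index 1 has size 320
```

```bash
python3 -c "
from h import *
f=dict(np.load('pics/w3.npz'));g=dict(np.load('pics/s3.npz'))
a=f['pixels'][150:,80:430,::-1].astype(float);a=cv2.resize(np.clip(a*2.,0,255).astype(np.uint8),None,fx=1.37,fy=1.37)[:320]
b=cv2.resize(g['pixels'][90:170,300:370,::-1],None,fx=4,fy=4,interpolation=cv2.INTER_CUBIC);
cv2.imwrite('pics/m4.png',np.hstack([a,b]))"
```

```text
(no output)
```

View pics/m4.png

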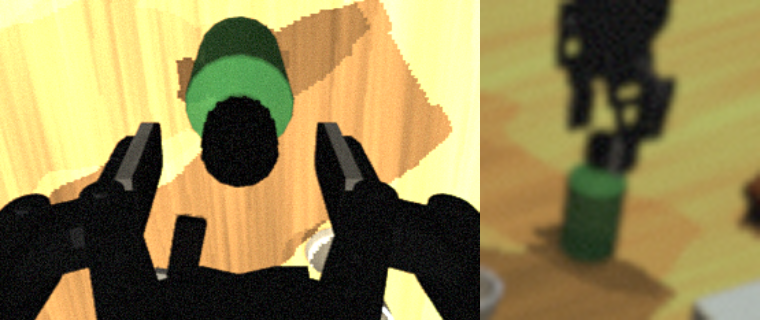

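The open tips sit at about z = 0.097, beside the cap, so they are roughly 40 mm behind the reported TCP. Lowering 1 cm more and closing.

```bash
python3 -m crank '{"travel":[[0,0,-0.3],[0,0,-0.6],[0,0,-0.9],[0,0,-0.9],[0,0,-0.9]],"turn":[[0,0,0],[0,0,0],[0,0,0],[0,0,0],[0,0,0]],"gripper":[0.3,0.3,0.3,0.3,0.3]}' 40
python3 -m crank '{"travel":[[0,0,0],[0,0,0],[0,0,0],[0,0,0],[0,0,0]],"turn":[[0,0,0],[0,0,0],[0,0,0],[0,0,0],[0,0,0]],"gripper":[0.4,0.5,0.6,0.7,0.9]}'
python3 -m crank '{"travel":[[0,0,0],[0,0,0],[0,0,0],[0,0,0],[0,0,0]],"turn":[[0,0,0],[0,0,0],[0,0,0],[0,0,0],[0,0,0]],"gripper":[0.9,0.9,0.9,0.9,0.9]}'
python3 -c "
from h import *
f=save('wrist','w5.png');g=save('scene','s5.png')
a=f['pixels'][150:,80:430,::-1].astype(float);a=cv2.resize(np.clip(a*2.,0,255).astype(np.uint8),None,fx=1.37,fy=1.37)[:320]
b=cv2.resize(g['pixels'][90:170,300:370,::-1],None,fx=4,fy=4,interpolation=cv2.INTER_CUBIC);
cv2.imwrite('pics/m5.png',np.hstack([a,b]))"
```

```text
clock: 4.85
position: [0.377, 0.3036, 0.0437]
tool_rot: [-3.141, 0.0, 1.515]
force: [-0.0, -0.1, 0.3]
grip_width: 0.0598
finger_force: 0.0
clock: 5.35
position: [0.3772, 0.3038, 0.044]
tool_rot: [3.141, -0.0, 1.515]
force: [0.3, 0.1, 5.0]
grip_width: 0.0269
finger_force: 39.2
clock: 5.85
position: [0.3772, 0.3038, 0.044]
tool_rot: [3.141, -0.0, 1.515]
force: [0.1, -0.1, 6.2]
grip_width: 0.0265
finger_force: 39.2
```

View pics/m5.png

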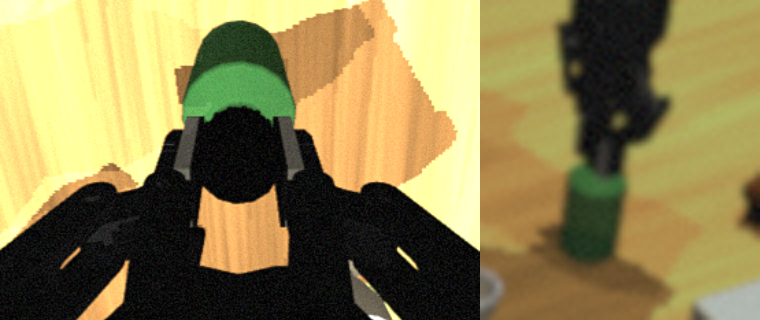

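Bottle a is gripped at 26.7 mm and 39 N. A slight upward push suggests the tips just touch its shoulder, so I'll grip the others about 3 mm higher. Lifting and carrying a to pad 3.

```bash
python3 -m crank '{"travel":[[0,0,0.5],[0,0,2.5],[0,0,5.5],[0,0,8.5],[0,0,11]],"turn":[[0,0,0],[0,0,0],[0,0,0],[0,0,0],[0,0,0]],"gripper":[0.9,0.9,0.9,0.9,0.9]}' 60
python3 -m crank '{"travel":[[0.7,-1,0],[2.2,-3.2,0],[4.4,-6.4,0],[6.6,-9.6,0],[8.8,-12.8,0]],"turn":[[0,0,0],[0,0,0],[0,0,0],[0,0,0],[0,0,0]],"gripper":[0.9,0.9,0.9,0.9,0.9]}'
python3 -m crank '{"travel":[[2.2,-3.2,0],[4.4,-6.4,0],[6.6,-9.6,0],[8.8,-12.8,0],[11,-16,0]],"turn":[[0,0,0],[0,0,0],[0,0,0],[0,0,0],[0,0,0]],"gripper":[0.9,0.9,0.9,0.9,0.9]}'
python3 -m crank '{"travel":[[1.4,-2,0],[2.4,-3.6,0],[3,-4.4,0],[3.15,-4.7,0],[3.15,-4.7,0]],"turn":[[0,0,0],[0,0,0],[0,0,0],[0,0,0],[0,0,0]],"gripper":[0.9,0.9,0.9,0.9,0.9]}'
python3 -m crank '{"travel":[[0,0,0],[0,0,0],[0,0,0],[0,0,0],[0,0,0]],"turn":[[0,0,0],[0,0,0],[0,0,0],[0,0,0],[0,0,0]],"gripper":[0.9,0.9,0.9,0.9,0.9]}'
```

```text
clock: 6.45
position: [0.3769, 0.3035, 0.1554]
tool_rot: [3.141, -0.0, 1.515]
force: [0.4, 1.0, -1.7]
grip_width: 0.0264
finger_force: 59.2
clock: 6.95
position: [0.4653, 0.1738, 0.1532]
tool_rot: [-3.141, 0.001, 1.515]
force: [0.4, 1.0, -1.6]
grip_width: 0.0264
finger_force: 59.3
clock: 7.45
position: [0.5752, 0.0137, 0.1529]
tool_rot: [-3.14, 0.0, 1.515]
force: [0.5, 1.2, -2.1]
grip_width: 0.0264
finger_force: 59.3
clock: 7.95
position: [0.6061, -0.0311, 0.1534]
tool_rot: [-3.141, -0.0, 1.515]
force: [-0.0, 0.2, -1.3]
grip_width: 0.0258
finger_force: 59.3
clock: 8.45
position: [0.6065, -0.0311, 0.1538]
tool_rot: [3.142, -0.0, 1.515]
force: [0.3, 0.6, -2.0]
grip_width: 0.0261
finger_force: 59.3
```

```bash
python3 -m crank '{"travel":[[0,0,-1],[0,0,-3],[0,0,-5],[0,0,-7],[0,0,-8.3]],"turn":[[0,0,0],[0,0,0],[0,0,0],[0,0,0],[0,0,0]],"gripper":[0.9,0.9,0.9,0.9,0.9]}'
python3 -m crank '{"travel":[[0,0,-0.4],[0,0,-0.8],[0,0,-1.1],[0,0,-1.3],[0,0,-1.3]],"turn":[[0,0,0],[0,0,0],[0,0,0],[0,0,0],[0,0,0]],"gripper":[0.9,0.9,0.9,0.9,0.9]}'
python3 -c "
from h import *
f=save('scene','s6.png')
cv2.imwrite('pics/m6.png',cv2.resize(f['pixels'][110:290,190:380,::-1],None,fx=3.3,fy=3.3,interpolation=cv2.INTER_CUBIC))"
```

```text
clock: 8.95
position: [0.6057, -0.0313, 0.0688]
tool_rot: [-3.14, 0.0, 1.515]
force: [0.2, 0.7, -1.1]
grip_width: 0.0264
finger_force: 59.3
clock: 9.45
position: [0.6067, -0.0313, 0.058]
tool_rot: [3.141, -0.0, 1.515]
force: [-0.0, -0.2, -1.2]
grip_width: 0.0266
finger_force: 59.3
```

View pics/m6.png

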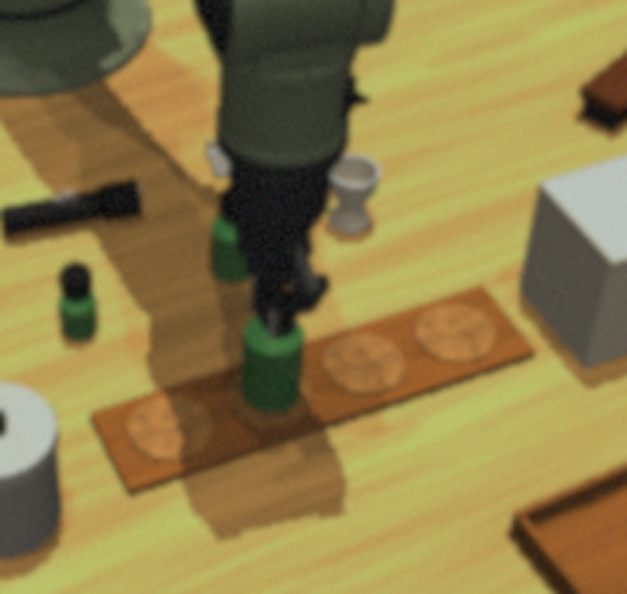

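Bottle a hangs upright over the centre of pad 3, at about (272,395) in the crop. Lowering to contact and releasing.

```bash
python3 -m crank '{"travel":[[0,0,-0.1],[0,0,-0.15],[0,0,-0.2],[0,0,-0.2],[0,0,-0.2]],"turn":[[0,0,0],[0,0,0],[0,0,0],[0,0,0],[0,0,0]],"gripper":[0.9,0.9,0.9,0.9,0.9]}'
python3 -m crank '{"travel":[[0,0,0],[0,0,0],[0,0,0],[0,0,0],[0,0,0]],"turn":[[0,0,0],[0,0,0],[0,0,0],[0,0,0],[0,0,0]],"gripper":[0.6,0.5,0.35,0.35,0.35]}'
python3 -m crank '{"travel":[[0,0,1],[0,0,3],[0,0,5.5],[0,0,8],[0,0,9]],"turn":[[0,0,0],[0,0,0],[0,0,0],[0,0,0],[0,0,0]],"gripper":[0.35,0.35,0.35,0.35,0.35]}'
```

```text
clock: 10.0
position: [0.6072, -0.0313, 0.057]
tool_rot: [3.14, -0.0, 1.515]
force: [-3.6, 0.6, 15.3]
grip_width: 0.026
finger_force: 61.4
clock: 10.5
position: [0.6065, -0.0313, 0.0557]
tool_rot: [-3.141, 0.0, 1.515]
force: [-0.7, 0.2, 0.4]
grip_width: 0.0551
finger_force: 0.0
clock: 11.0
position: [0.6075, -0.0315, 0.1487]
tool_rot: [3.138, -0.0, 1.515]
force: [0.8, 0.2, -0.5]
grip_width: 0.0556
finger_force: 0.0
```

```bash
cat >> h.py <<'E'
def cap(h,p,out):
    "cap centre from wrist view: bottom image edge of dark blob is the -y rim of the top face"
    f=save('wrist',out); im=f['pixels'].astype(int); u0,v0=proj(f,[*p,h])
    yy,xx=np.mgrid[:384,:512]; m=((im.max(2)<30)&(np.hypot(xx-u0,yy-v0)<45)).astype(np.uint8)
    n,l,st,c=cv2.connectedComponentsWithStats(m); i=1+np.argmax(st[1:,4]-3*np.hypot(*(c[1:]-[u0,v0]).T)); b=st[i]
    u=b[0]+b[2]/2-.5; vb=b[1]+b[3]-.5; X=ray(f,u,vb,h); print('pred',u0,v0,'blob',b,'cap',X[0].round(4),(X[1]+.014).round(4),'px/28mm',np.linalg.norm(proj(f,[p[0]-.014,p[1],h])-proj(f,[p[0]+.014,p[1],h])))
E
python3 - <<'E'
import h; from h import *
d=dict(np.load('pics/w1.npz')); o=bot.grab_frame; bot_save=h.save
h.save=lambda n,x: d
h.cap(.11,(.377,.304),'x')
E
python3 -m crank '{"travel":[[-2,0.6,0],[-5.5,1.7,0],[-9.5,2.9,0],[-13.5,4.1,0],[-15.9,4.9,0]],"turn":[[0,0,0],[0,0,0],[0,0,0],[0,0,0],[0,0,0]],"gripper":[0.35,0.35,0.35,0.35,0.35]}'
python3 -m crank '{"travel":[[0,0,0],[0,0,0],[0,0,0],[0,0,0],[0,0,0]],"turn":[[0,0,0],[0,0,0],[0,0,0],[0,0,0],[0,0,0]],"gripper":[0.35,0.35,0.35,0.35,0.35]}'
python3 -c "
from h import *
cap(.09,(.448,.0175),'wd.png')"
```

```text
pred 254.34925723378765 178.80568554952455 blob [240 159  30  33 755] cap 0.3765 0.3054 px/28mm 30.030031553283084
clock: 11.5
position: [0.4446, 0.0182, 0.1457]
tool_rot: [-3.14, -0.0, 1.516]
force: [0.5, 0.6, -0.0]
grip_width: 0.0554
finger_force: 0.0
clock: 12.0
position: [0.4478, 0.0174, 0.1456]
tool_rot: [-3.141, 0.0, 1.514]
force: [0.4, 0.4, 0.2]
grip_width: 0.0557
finger_force: 0.0
pred 254.3985376897404 188.92539070507078 blob [239 168  33  36 902] cap 0.4478 0.0181 px/28mm 32.94368401896133
```

The wrist measurement of d's cap, (0.4478, 0.0181), agrees. Descending and grasping.

```bash
python3 -m crank '{"travel":[[0,0,-2],[0,0,-5],[0,0,-8],[0,0,-10.5],[0,0,-11.8]],"turn":[[0,0,0],[0,0,0],[0,0,0],[0,0,0],[0,0,0]],"gripper":[0.35,0.35,0.35,0.35,0.35]}' 40
python3 -m crank '{"travel":[[0,0,0],[0,0,0],[0,0,0],[0,0,0],[0,0,0]],"turn":[[0,0,0],[0,0,0],[0,0,0],[0,0,0],[0,0,0]],"gripper":[0.35,0.5,0.6,0.7,0.9]}'
python3 -m crank '{"travel":[[0,0,0],[0,0,0],[0,0,0],[0,0,0],[0,0,0]],"turn":[[0,0,0],[0,0,0],[0,0,0],[0,0,0],[0,0,0]],"gripper":[0.9,0.9,0.9,0.9,0.9]}' 60
```

```text
clock: 12.55
position: [0.4467, 0.0174, 0.0259]
tool_rot: [-3.139, 0.001, 1.515]
force: [0.1, -0.9, 0.6]
grip_width: 0.0555
finger_force: 0.0
clock: 13.05
position: [0.4483, 0.0179, 0.0287]
tool_rot: [3.14, -0.001, 1.515]
force: [-0.1, -0.4, 6.5]
grip_width: 0.027
finger_force: 38.9
clock: 13.55
position: [0.4484, 0.0179, 0.0287]
tool_rot: [3.14, -0.001, 1.515]
force: [-0.9, 0.3, 8.4]
grip_width: 0.026
finger_force: 58.4
```

```bash
python3 -m crank '{"travel":[[0,0,0.5],[0,0,2],[0,0,4],[0,0,5.5],[0,0,6]],"turn":[[0,0,0],[0,0,0],[0,0,0],[0,0,0],[0,0,0]],"gripper":[0.9,0.9,0.9,0.9,0.9]}'
python3 -m crank '{"travel":[[1,1,0],[4,2.5,0],[8,4.1,0],[12,4.1,0],[15,4.1,0]],"turn":[[0,0,0],[0,0,0],[0,0,0],[0,0,0],[0,0,0]],"gripper":[0.9,0.9,0.9,0.9,0.9]}'
python3 -m crank '{"travel":[[1,0,0],[1.35,0,0],[1.35,0,-1],[1.35,0,-2],[1.35,0,-3]],"turn":[[0,0,0],[0,0,0],[0,0,0],[0,0,0],[0,0,0]],"gripper":[0.9,0.9,0.9,0.9,0.9]}'
python3 -m crank '{"travel":[[0,0,-0.5],[0,0,-1],[0,0,-1.3],[0,0,-1.5],[0,0,-1.5]],"turn":[[0,0,0],[0,0,0],[0,0,0],[0,0,0],[0,0,0]],"gripper":[0.9,0.9,0.9,0.9,0.9]}'
```

```text
clock: 14.05
position: [0.4482, 0.0179, 0.0895]
tool_rot: [3.139, -0.001, 1.515]
force: [0.1, 0.0, -0.7]
grip_width: 0.0259
finger_force: 59.1
clock: 14.55
position: [0.5997, 0.0602, 0.0868]
tool_rot: [-3.141, -0.0, 1.517]
force: [-0.2, 0.9, -1.3]
grip_width: 0.0262
finger_force: 59.2
clock: 15.05
position: [0.61, 0.0589, 0.0567]
tool_rot: [-3.141, -0.0, 1.515]
force: [0.5, 0.5, -0.2]
grip_width: 0.0261
finger_force: 59.2
clock: 15.55
position: [0.611, 0.0587, 0.0427]
tool_rot: [-3.142, -0.0, 1.515]
force: [0.9, 0.3, -0.8]
grip_width: 0.0262
finger_force: 59.2
```

```bash
python3 -m crank '{"travel":[[0,0,-0.05],[0,0,-0.1],[0,0,-0.15],[0,0,-0.2],[0,0,-0.2]],"turn":[[0,0,0],[0,0,0],[0,0,0],[0,0,0],[0,0,0]],"gripper":[0.9,0.9,0.9,0.9,0.9]}'
python3 -m crank '{"travel":[[0,0,0],[0,0,0],[0,0,0],[0,0,0],[0,0,0]],"turn":[[0,0,0],[0,0,0],[0,0,0],[0,0,0],[0,0,0]],"gripper":[0.6,0.5,0.35,0.35,0.35]}'
python3 -m crank '{"travel":[[0,0,1],[0,0,3],[0,0,5.5],[0,0,8],[0,0,9]],"turn":[[0,0,0],[0,0,0],[0,0,0],[0,0,0],[0,0,0]],"gripper":[0.35,0.35,0.35,0.35,0.35]}'
```

```text
clock: 16.05
position: [0.6116, 0.0587, 0.0417]
tool_rot: [3.14, -0.0, 1.515]
force: [-2.6, -0.4, 13.4]
grip_width: 0.0262
finger_force: 60.8
clock: 16.55
position: [0.611, 0.0587, 0.0407]
tool_rot: [-3.141, 0.0, 1.515]
force: [-0.4, 0.4, 0.2]
grip_width: 0.0555
finger_force: 0.0
clock: 17.05
position: [0.612, 0.0587, 0.1337]
tool_rot: [3.139, -0.001, 1.515]
force: [-0.6, -0.3, 0.9]
grip_width: 0.0552
finger_force: 0.0
```

```bash
python3 -m crank '{"travel":[[-3,-1,0],[-7,-4,0],[-11,-8,0],[-14.5,-12,0],[-15.7,-16.5,0]],"turn":[[0,0,0],[0,0,0],[0,0,0],[0,0,0],[0,0,0]],"gripper":[0.35,0.35,0.35,0.35,0.35]}'
python3 -m crank '{"travel":[[0,-2,0],[0,-3.2,0],[0,-3.2,0],[0,-3.2,0],[0,-3.2,0]],"turn":[[0,0,0],[0,0,0],[0,0,0],[0,0,0],[0,0,0]],"gripper":[0.35,0.35,0.35,0.35,0.35]}'
python3 -c "
from h import *
cap(.07,(.4545,-.138),'wb.png')"
```

```text
clock: 17.55
position: [0.4533, -0.1012, 0.131]
tool_rot: [-3.141, -0.001, 1.517]
force: [1.8, -0.2, -0.2]
grip_width: 0.0556
finger_force: 0.0
clock: 18.05
position: [0.4561, -0.1318, 0.1306]
tool_rot: [-3.141, -0.0, 1.517]
force: [0.1, -0.7, -0.5]
grip_width: 0.0551
finger_force: 0.0
pred 252.78560745639203 193.9903657341889 blob [239 175  31  35 856] cap 0.4548 -0.1387 px/28mm 32.07210243626449
```

```bash
python3 -m crank '{"travel":[[0,-0.6,-2],[-0.1,-0.65,-5],[-0.1,-0.65,-8],[-0.1,-0.65,-10.8],[-0.1,-0.65,-12.1]],"turn":[[0,0,0],[0,0,0],[0,0,0],[0,0,0],[0,0,0]],"gripper":[0.35,0.35,0.35,0.35,0.35]}' 40
python3 -m crank '{"travel":[[0,0,0],[0,0,0],[0,0,0],[0,0,0],[0,0,0]],"turn":[[0,0,0],[0,0,0],[0,0,0],[0,0,0],[0,0,0]],"gripper":[0.35,0.35,0.35,0.35,0.35]}'
```

```text
clock: 18.6
position: [0.454, -0.1387, 0.0078]
tool_rot: [-3.139, -0.0, 1.516]
force: [0.7, -0.5, -0.8]
grip_width: 0.0553
finger_force: 0.0
clock: 19.1
position: [0.4553, -0.1397, 0.0105]
tool_rot: [3.14, 0.0, 1.515]
force: [-0.1, 0.8, -0.0]
grip_width: 0.0557
finger_force: 0.0
```

```bash
python3 -m crank '{"travel":[[0,0.1,0],[0,0.1,0],[0,0.1,0],[0,0.1,0],[0,0.1,0]],"turn":[[0,0,0],[0,0,0],[0,0,0],[0,0,0],[0,0,0]],"gripper":[0.4,0.5,0.6,0.7,0.9]}'
python3 -m crank '{"travel":[[0,0,0],[0,0,0],[0,0,0],[0,0,0],[0,0,0]],"turn":[[0,0,0],[0,0,0],[0,0,0],[0,0,0],[0,0,0]],"gripper":[0.9,0.9,0.9,0.9,0.9]}' 50
```

```text
clock: 19.6
position: [0.455, -0.1387, 0.0099]
tool_rot: [3.141, 0.0, 1.515]
force: [0.6, 0.5, 4.5]
grip_width: 0.0269
finger_force: 39.0
clock: 20.1
position: [0.455, -0.1387, 0.0099]
tool_rot: [3.141, -0.0, 1.515]
force: [-0.7, -0.2, 5.7]
grip_width: 0.0258
finger_force: 48.7
```

```bash
python3 -m crank '{"travel":[[0,0,0.5],[0,0,2.5],[0,0,5],[0,0,7.5],[0,0,9]],"turn":[[0,0,0],[0,0,0],[0,0,0],[0,0,0],[0,0,0]],"gripper":[0.9,0.9,0.9,0.9,0.9]}'
python3 -m crank '{"travel":[[0.5,1,0],[1,4,0],[2,7.5,0],[3,11,0],[4,14.5,0]],"turn":[[0,0,0],[0,0,0],[0,0,0],[0,0,0],[0,0,0]],"gripper":[0.9,0.9,0.9,0.9,0.9]}'
python3 -m crank '{"travel":[[0.5,3.5,0],[0.5,7,0],[0.5,10.5,0],[0.5,13,0],[0.5,14.2,0]],"turn":[[0,0,0],[0,0,0],[0,0,0],[0,0,0],[0,0,0]],"gripper":[0.9,0.9,0.9,0.9,0.9]}'
python3 -m crank '{"travel":[[0,0,0],[0,0,0],[0,0,0],[0,0,0],[0,0,0]],"turn":[[0,0,0],[0,0,0],[0,0,0],[0,0,0],[0,0,0]],"gripper":[0.9,0.9,0.9,0.9,0.9]}'
```

```text
clock: 20.6
position: [0.455, -0.1388, 0.1015]
tool_rot: [3.14, 0.0, 1.515]
force: [-0.6, -0.3, -1.2]
grip_width: 0.0264
finger_force: 49.3
clock: 21.1
position: [0.4947, 0.0085, 0.0991]
tool_rot: [-3.141, 0.0, 1.515]
force: [0.7, -1.4, -0.4]
grip_width: 0.0263
finger_force: 49.3
clock: 21.6
position: [0.499, 0.1514, 0.0989]
tool_rot: [-3.14, -0.0, 1.518]
force: [0.3, -0.1, -1.4]
grip_width: 0.0265
finger_force: 49.3
clock: 22.1
position: [0.5, 0.1476, 0.0999]
tool_rot: [3.141, 0.0, 1.514]
force: [-0.7, 0.3, -1.4]
grip_width: 0.0262
finger_force: 49.3
```

```bash
python3 -m crank '{"travel":[[1.5,0.1,0],[4.5,0.1,0],[8,0.1,0],[10.5,0.1,0],[11.7,0.1,0]],"turn":[[0,0,0],[0,0,0],[0,0,0],[0,0,0],[0,0,0]],"gripper":[0.9,0.9,0.9,0.9,0.9]}'
python3 -m crank '{"travel":[[0,0,-0.5],[0,0,-2],[0,0,-4],[0,0,-5.5],[0,0,-6.2]],"turn":[[0,0,0],[0,0,0],[0,0,0],[0,0,0],[0,0,0]],"gripper":[0.9,0.9,0.9,0.9,0.9]}'
python3 -m crank '{"travel":[[0,0,-0.4],[0,0,-0.8],[0,0,-1.2],[0,0,-1.4],[0,0,-1.4]],"turn":[[0,0,0],[0,0,0],[0,0,0],[0,0,0],[0,0,0]],"gripper":[0.9,0.9,0.9,0.9,0.9]}'
```

```text
clock: 22.6
position: [0.6187, 0.1485, 0.0996]
tool_rot: [3.141, 0.0, 1.514]
force: [-0.6, 0.1, -1.3]
grip_width: 0.026
finger_force: 49.4
clock: 23.1
position: [0.6153, 0.1492, 0.0358]
tool_rot: [-3.139, 0.001, 1.515]
force: [0.2, 0.2, -0.5]
grip_width: 0.0263
finger_force: 49.4
clock: 23.6
position: [0.6168, 0.1493, 0.0238]
tool_rot: [3.142, -0.0, 1.515]
force: [0.2, -0.1, -0.5]
grip_width: 0.0261
finger_force: 49.4
```

```bash
python3 -m crank '{"travel":[[0,0,-0.05],[0,0,-0.1],[0,0,-0.15],[0,0,-0.15],[0,0,-0.15]],"turn":[[0,0,0],[0,0,0],[0,0,0],[0,0,0],[0,0,0]],"gripper":[0.9,0.9,0.9,0.9,0.9]}'
python3 -m crank '{"travel":[[0,0,0],[0,0,0],[0,0,0],[0,0,0],[0,0,0]],"turn":[[0,0,0],[0,0,0],[0,0,0],[0,0,0],[0,0,0]],"gripper":[0.6,0.5,0.35,0.35,0.35]}'
python3 -m crank '{"travel":[[0,0,1],[0,0,3],[0,0,6],[0,0,9],[0,0,12]],"turn":[[0,0,0],[0,0,0],[0,0,0],[0,0,0],[0,0,0]],"gripper":[0.35,0.35,0.35,0.35,0.35]}'
python3 -m crank '{"travel":[[-2,-0.5,0.5],[-5,-2,1],[-8,-5,1.5],[-11,-8,2],[-14,-11,2]],"turn":[[0,0,0],[0,0,0],[0,0,0],[0,0,0],[0,0,0]],"gripper":[0.35,0.35,0.35,0.35,0.35]}'
python3 -m crank '{"travel":[[-2.5,-3.5,0],[-4.5,-7,0],[-6.5,-10.5,0],[-8,-14,0],[-9,-18,0]],"turn":[[0,0,0],[0,0,0],[0,0,0],[0,0,0],[0,0,0]],"gripper":[0.35,0.35,0.35,0.35,0.35]}'
```

```text
clock: 24.1
position: [0.6171, 0.1494, 0.023]
tool_rot: [3.141, -0.0, 1.515]
force: [-2.0, 0.3, 8.0]
grip_width: 0.0262
finger_force: 50.3
clock: 24.6
position: [0.6168, 0.1493, 0.0222]
tool_rot: [-3.141, 0.0, 1.515]
force: [0.8, -0.6, -0.4]
grip_width: 0.0551
finger_force: 0.0
clock: 25.1
position: [0.6168, 0.1492, 0.1443]
tool_rot: [3.141, -0.0, 1.515]
force: [-0.5, -0.5, 0.5]
grip_width: 0.0556
finger_force: 0.0
clock: 25.6
position: [0.4758, 0.0384, 0.1634]
tool_rot: [3.14, -0.001, 1.515]
force: [1.2, -0.9, -0.4]
grip_width: 0.0554
finger_force: 0.0
clock: 26.1
position: [0.3859, -0.1415, 0.163]
tool_rot: [3.141, -0.001, 1.516]
force: [1.0, -0.0, -0.4]
grip_width: 0.0556
finger_force: 0.0
```

```bash
python3 -m crank '{"travel":[[-0.7,-3.5,0],[-1.4,-7,0],[-2.1,-10.5,0],[-2.8,-14,0],[-3,-16.2,0]],"turn":[[0,0,0],[0,0,0],[0,0,0],[0,0,0],[0,0,0]],"gripper":[0.35,0.35,0.35,0.35,0.35]}'
python3 -m crank '{"travel":[[0,0,0],[0,0,0],[0,0,0],[0,0,0],[0,0,0]],"turn":[[0,0,0],[0,0,0],[0,0,0],[0,0,0],[0,0,0]],"gripper":[0.35,0.35,0.35,0.35,0.35]}'
python3 -c "
from h import *
cap(.13,(.3556,-.3037),'wc.png');print(bot.observe()['qpos'].round(2))"
```

```text
clock: 26.6
position: [0.3558, -0.3052, 0.1631]
tool_rot: [3.141, 0.001, 1.513]
force: [0.5, 0.3, 0.0]
grip_width: 0.0551
finger_force: 0.0
clock: 27.1
position: [0.3571, -0.302, 0.1624]
tool_rot: [3.141, -0.0, 1.516]
force: [-0.2, 0.3, -0.5]
grip_width: 0.0554
finger_force: 0.0
pred 252.4574862809126 201.0805087183224 blob [ 234  181   36   40 1095] cap 0.3539 -0.3063 px/28mm 35.991660656232995
[ 0.14  0.36  0.56  2.05 -0.26  0.8   0.8 ]
```

View pics/wc.png

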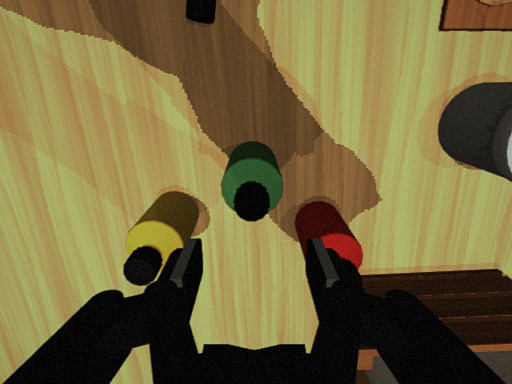

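The wrist view shows green c at (252,201), with yellow (142,265) and red (345,255) to either side toward -y. I'll check clearance to those two.

```bash
python3 -c "
from h import *
f=dict(np.load('pics/top1.npz'))
print(ray(f,765/2.75+109.5,236/2.75+127.5,.13),ray(f,596*.64,440*.64,.13))"
python3 -m crank '{"travel":[[-0.1,-0.2,-1],[-0.2,-0.4,-3],[-0.2,-0.4,-4],[-0.2,-0.4,-4],[-0.2,-0.4,-4]],"turn":[[0,0,0],[0,0,0],[0,0,0],[0,0,0],[0,0,0]],"gripper":[0.35,0.35,0.35,0.35,0.35]}' 40
```

```text
[ 0.43156521 -0.38097307  0.13      ] [ 0.25574274 -0.35917728  0.13      ]
clock: 27.65
position: [0.3547, -0.3068, 0.1223]
tool_rot: [-3.141, -0.0, 1.515]
force: [-0.5, -0.5, -0.3]
grip_width: 0.0553
finger_force: 0.0
```

```bash
python3 -m crank '{"travel":[[0,0.1,-1],[0,0.1,-2.5],[0,0.1,-4],[0,0.1,-5],[0,0.1,-5.3]],"turn":[[0,0,0],[0,0,0],[0,0,0],[0,0,0],[0,0,0]],"gripper":[0.35,0.35,0.35,0.35,0.35]}'
python3 -m crank '{"travel":[[0,0,0],[0,0,0],[0,0,0],[0,0,0],[0,0,0]],"turn":[[0,0,0],[0,0,0],[0,0,0],[0,0,0],[0,0,0]],"gripper":[0.35,0.5,0.6,0.7,0.9]}'
python3 -m crank '{"travel":[[0,0,0],[0,0,0],[0,0,0],[0,0,0],[0,0,0]],"turn":[[0,0,0],[0,0,0],[0,0,0],[0,0,0],[0,0,0]],"gripper":[0.9,0.9,0.9,0.9,0.9]}' 70
```

```text
clock: 28.15
position: [0.3545, -0.3054, 0.0685]
tool_rot: [-3.141, -0.0, 1.515]
force: [0.2, -0.4, -0.0]
grip_width: 0.0557
finger_force: 0.0
clock: 28.65
position: [0.3551, -0.3059, 0.0699]
tool_rot: [3.141, 0.0, 1.515]
force: [-2.4, 1.3, 8.6]
grip_width: 0.0266
finger_force: 38.7
clock: 29.15
position: [0.3552, -0.3059, 0.07]
tool_rot: [3.14, 0.0, 1.515]
force: [-2.0, 1.1, 13.3]
grip_width: 0.026
finger_force: 67.9
```

```bash
python3 -m crank '{"travel":[[0,0,0.5],[0,0,2.5],[0,0,5],[0,0,7],[0,0,8]],"turn":[[0,0,0],[0,0,0],[0,0,0],[0,0,0],[0,0,0]],"gripper":[0.9,0.9,0.9,0.9,0.9]}'
python3 -m crank '{"travel":[[0.6,0.6,0],[2,2,0],[4,4.5,0],[6.5,7,0],[9,9.5,0]],"turn":[[0,0,0],[0,0,0],[0,0,0],[0,0,0],[0,0,0]],"gripper":[0.9,0.9,0.9,0.9,0.9]}'
python3 -m crank '{"travel":[[2.7,2.3,0],[5.5,4.6,0],[8.5,6.7,0],[11.5,8.2,0],[13.5,9,0]],"turn":[[0,0,0],[0,0,0],[0,0,0],[0,0,0],[0,0,0]],"gripper":[0.9,0.9,0.9,0.9,0.9]}'
python3 -m crank '{"travel":[[1.3,0,0],[2.1,0,0],[2.1,0,0],[2.1,0,0],[2.1,0,0]],"turn":[[0,0,0],[0,0,0],[0,0,0],[0,0,0],[0,0,0]],"gripper":[0.9,0.9,0.9,0.9,0.9]}'
```

```text
clock: 29.65
position: [0.3552, -0.306, 0.1509]
tool_rot: [3.14, 0.001, 1.515]
force: [0.3, -0.6, -1.7]
grip_width: 0.0255
finger_force: 69.2
clock: 30.15
position: [0.4455, -0.2088, 0.1483]
tool_rot: [-3.14, -0.001, 1.515]
force: [-0.5, -0.1, -2.0]
grip_width: 0.0256
finger_force: 69.2
clock: 30.65
position: [0.5814, -0.1176, 0.1476]
tool_rot: [-3.14, -0.001, 1.518]
force: [0.5, 0.6, -1.9]
grip_width: 0.0254
finger_force: 69.3
clock: 31.15
position: [0.6001, -0.1209, 0.1492]
tool_rot: [-3.141, -0.0, 1.514]
force: [0.4, 0.6, -1.4]
grip_width: 0.0256
finger_force: 69.3
```

```bash
python3 -m crank '{"travel":[[0.1,0,-0.5],[0.1,0,-2],[0.1,0,-3.5],[0.1,0,-4.7],[0.1,0,-5.2]],"turn":[[0,0,0],[0,0,0],[0,0,0],[0,0,0],[0,0,0]],"gripper":[0.9,0.9,0.9,0.9,0.9]}'
python3 -m crank '{"travel":[[0,0,-0.4],[0,0,-0.8],[0,0,-1.1],[0,0,-1.2],[0,0,-1.2]],"turn":[[0,0,0],[0,0,0],[0,0,0],[0,0,0],[0,0,0]],"gripper":[0.9,0.9,0.9,0.9,0.9]}'
```

```text
clock: 31.65
position: [0.6009, -0.1205, 0.0953]
tool_rot: [-3.139, -0.0, 1.515]
force: [0.0, -0.7, -1.1]
grip_width: 0.0258
finger_force: 69.3
clock: 32.15
position: [0.6019, -0.1207, 0.0854]
tool_rot: [3.141, -0.0, 1.515]
force: [-0.0, -0.4, -1.8]
grip_width: 0.0258
finger_force: 69.3
```

```bash
python3 -m crank '{"travel":[[0,0,-0.1],[0,0,-0.2],[0,0,-0.25],[0,0,-0.3],[0,0,-0.3]],"turn":[[0,0,0],[0,0,0],[0,0,0],[0,0,0],[0,0,0]],"gripper":[0.9,0.9,0.9,0.9,0.9]}'
python3 -m crank '{"travel":[[0,0,0],[0,0,0],[0,0,0],[0,0,0],[0,0,0]],"turn":[[0,0,0],[0,0,0],[0,0,0],[0,0,0],[0,0,0]],"gripper":[0.6,0.5,0.35,0.35,0.35]}'
python3 -m crank '{"travel":[[0,0,1],[0,0,3],[0,0,5],[0,0,7],[0,0,8]],"turn":[[0,0,0],[0,0,0],[0,0,0],[0,0,0],[0,0,0]],"gripper":[0.35,0.35,0.35,0.35,0.35]}'
python3 -m crank '{"travel":[[-3,0,0],[-7,0,0],[-11,0,0],[-14,0,0],[-15,0,0]],"turn":[[0,0,0],[0,0,0],[0,0,0],[0,0,0],[0,0,0]],"gripper":[0.35,0.35,0.35,0.35,0.35]}'
python3 -m crank '{"travel":[[-1,-2,2],[-2,-5,4],[-2,-8,4],[-2,-10,4],[-2,-11,4]],"turn":[[0,0,0],[0,0,0],[0,0,0],[0,0,0],[0,0,0]],"gripper":[0.35,0.35,0.35,0.35,0.35]}'
python3 -c "
from h import *
f=save('top','t9.png');g=save('scene','s9.png')
a=cv2.resize(f['pixels'][128:230,100:370,::-1],None,fx=2.9,fy=2.9,interpolation=cv2.INTER_CUBIC)
b=cv2.resize(g['pixels'][120:280,180:420,::-1],(783,300))[:300]
cv2.imwrite('pics/f.png',np.vstack([a,b[:300]]))
H={1:(.6168,.1485,.083),2:(.6118,.0586,.103),3:(.6067,-.0312,.123),4:(.6017,-.1211,.143)}
for k in H: u,v=proj(f,H[k]);print(k,(u+.5-100)*2.9,(v+.5-128)*2.9)
"
```

```text
clock: 32.65
position: [0.6021, -0.1208, 0.0831]
tool_rot: [3.141, -0.0, 1.515]
force: [-2.8, 1.1, 10.7]
grip_width: 0.0256
finger_force: 70.8
clock: 33.15
position: [0.6018, -0.1207, 0.0823]
tool_rot: [-3.141, 0.0, 1.515]
force: [-0.1, 1.2, 0.6]
grip_width: 0.0554
finger_force: 0.0
clock: 33.65
position: [0.6025, -0.121, 0.1645]
tool_rot: [3.139, 0.0, 1.515]
force: [-0.4, 0.6, 0.2]
grip_width: 0.0555
finger_force: 0.0
clock: 34.15
position: [0.4492, -0.1207, 0.1625]
tool_rot: [-3.141, -0.001, 1.514]
force: [1.1, -0.1, 0.6]
grip_width: 0.0553
finger_force: 0.0
clock: 34.65
position: [0.432, -0.2324, 0.2026]
tool_rot: [3.141, 0.001, 1.514]
force: [0.1, -0.7, 0.3]
grip_width: 0.0556
finger_force: 0.0
1 270.71818217960276 51.536254162871245
2 361.15442709439674 53.00545046513536
3 455.02900857796067 54.63247094299946
4 552.7725315082515 56.22241868913746
```

View pics/f.png

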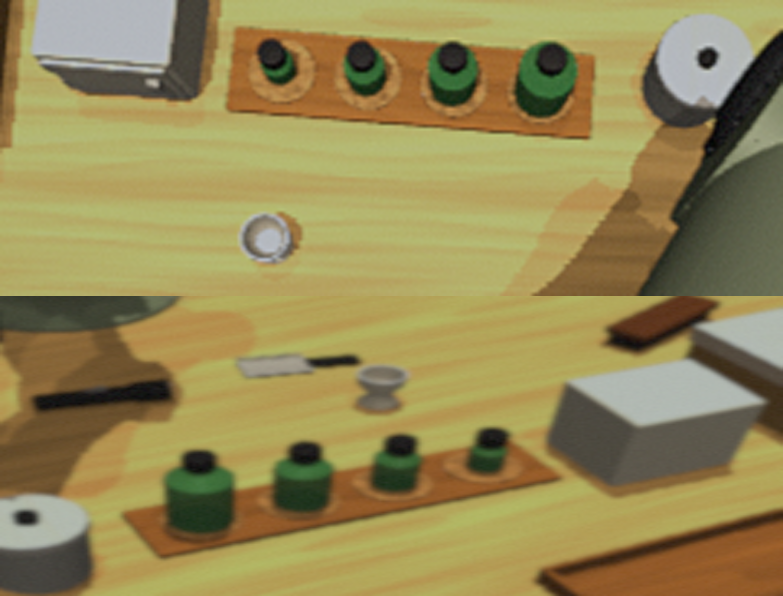

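All four bottles stand upright and centred, with caps at (271,52), (361,55), (453,57) and (551,57) in the crop, within about 3 mm of their targets. The egg cup at (267,239) has not moved.

```bash
python3 -c "
from workcell import bot
print(bot.job_done())"
```

```text
the job is handed in; nothing more can be done
None
```

The four green bottles stand upright on the cork pads, smallest nearest the white cabinet through to largest at the far end, the egg cup is where it was, and I handed the job in at about 35 s (no verdict was returned).

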